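# Wedge the tile tight in the kettle stand

## Task

The tile in the wooden kettle stand is loose. Take the pale orange wooden wedge, set its narrow nose into the open slot of the stand and tap it along the glass until it is fully home and stops moving forward, nose against the end of the slot. Let go, and leave the black rubber doorstop where it lies.

Things in the scene. Friction and masses are not known exactly. Their poses are not given: they have to be found in the camera images.
- wedge: Pale orange wooden wedge lying flat, 130 mm long, 30 high, 90 g. Origin: mid-length on its underside, z up, +x to the nose. Rear 40 mm (x -65 to -25) is a straight tail 38 mm wide: grip it across y at x = -45 mm. Then both sides taper evenly to the 10 mm wide nose at x = +65. Tap the flat butt, x = -65.
- stand: Dark walnut frame with blue tile, fixed, 30 mm high, y -36 to +160 mm. Slot at its -y end, open above and down to the glass. Origin: on the glass, mid-slot. Wedge enters along +x. Mouth x = -45, end stop x = +45 mm; when home the wedge's origin is at x = -20, y = 0, axes parallel, tail out of the mouth. Fixed -y wall: y = -19 at the mouth to -5 mm at the end.
- bar (a joint): Mid-brown clamp bar, the slot's +y wall, 30 mm high. At value 0 its face runs from y = +10 mm (mouth) to -4 mm (end) of the stand frame; the value (m) shifts it to +y. Starts at 0 to 0.004, 0.009 = tight. Has 2.5 N of friction, no spring, stays put. The wedge goes in loosely, meets the bar 16 to 29 mm short of home, then needs 5 to 12 N.
- doorstop: Black rubber doorstop, not for this job: 125 mm long, 44 mm wide, a ramp rising from 8 mm to 32 mm high, lying on the glass. Origin at the centre of its underside; its thick end points to its -x.
Not all that is in view belongs to the job. Of the things that look like the wedge, take the one that is farthest to the robot's left at the start.

How it is judged:
By the outcome, as a careful person would: the job done as asked, in the order asked, and still so for the second after the job is handed in, with the robot touching nothing.
It also fails if it takes over 45 s, if anything falls off the work surface, if the arm or the gripper's body presses on something with over 40 N, if the wrist force passes 120 N, or if a joint passes its speed limit or range.

## Robot

A 7-joint arm with a two-finger parallel gripper is mounted at the origin on the work surface. World frame = base frame: x ahead of the robot, y to its left, z up, the work surface at z = 0. Lengths are in m, angles in rad, forces in N, time in s.
With the tool pointing down it reaches from about 0.4 to 0.85 m from the base axis. Payload 10.4 kg.
Tool frame: the origin (TCP) lies at the very end of the fingers, on their centre line; the grasp point (between the pads) lies 19 mm behind it (grasp_offset is the distance from the TCP to the grasp point, in m); z points along the fingers, y is the line along which they close (so a half turn about z gives the same grasp; the last joint's range is limited). The gripper opens to 85 mm and grips with 20 to 120 N. Pads are 22 mm wide; open, the fingers measure 114 mm over their backs; the gripper's body (76 mm by 85 mm) begins 54 mm behind the grasp point. The pads swing forward as they close: fully open they stand 13 mm farther back than shut.
Start: joints at [1.087, 0.332, -0.065, 1.46, 0.022, 1.35, -0.088], TCP at [0.278, -0.56, 0.231] pointing down, gripper open.
Joint ranges: [-2.6, 2.6], [-0.5, 2.12], [-1.47, 1.34], [0.16, 2.42], [-1.27, 4.41], [0.06, 2.06], [-2.6, 2.6]. Speed limits (rad/s): [2.22, 2.22, 2.79, 2.79, 3.14, 3.14, 3.14].

## Interface

Orientations are given as a unit quaternion [x, y, z, w].
In Python, from workcell import * gives the robot as it stands.
- The arm moves only by the tool jog_arm, never from a script. Its argument "plan" is a list of rows, each a list of 3 entries, a list of its own where there are three numbers: the turn, a rotation vector about the tool's x, y, z in rad, then the shift along the tool's x, y, z in m, then the finger opening in m, from 0 to 0.0854. A call has 1 to 8 rows; each row is the pose to reach, as a shift and turn from the pose commanded when the call began, along the tool's axes at that moment; what a row does not reach only later rows make up. A row lasts 1/12 s, in which the tool goes at most 41.7 mm and 7.16 degrees, less where a joint would pass 70% of its speed; a pose out of reach is approached as far as the arm can. A call with a gripper value outside its range is refused whole. The fingers move at their own pace and stop on an object; "force" is the grip in N (left out, the last holds). Time passes only in rows, so rows that repeat a pose let the fingers close. It gives the time, the measured TCP pose, the force, the opening and the grip force at its end, in the units of the state.
- get_obs(): the state, without advancing time (a new reading comes with each control period).
- camera(name): name is "side" or "top" or "wrist"; returns a dict with "img" (384x512x3 uint8, red, green, blue), "mtx" (3x3 intrinsics, pixels), "k1" (the pictures are not rectified: a ray, as slopes to the right and down, at radius r is drawn at 1 + k1 r^2 times it, then the intrinsics apply), "extrinsics" (4x4, takes a point from camera to world coordinates). Camera axes: x right, y down, z forward; pixel columns grow to the right and rows downward; lengths in m; the calibration is good to about 2 mm. A picture is of the moment at which its call begins. There is no depth.
- hand_in(): hands the job in; it is judged then, once.
The state is a dict: "clock": time; "joint_pos": joint angles; "joint_velocities": joint speeds; "tau": joint torques, N m; "position": TCP position; "ee_rot": TCP orientation; "ft_force": force on the tool from outside, world axes, zero at the start; "torque": the same for the moment, N m; "grip_width": opening from 0.0 (shut) to 1.0 (fully open); "grasp_force": force on a finger pad.
Only numpy, scipy, OpenCV 4.12 (cv2) and the standard library are available. Lean on these libraries where they do the work, as an engineer would, in place of code of your own. Each camera call takes 0.05 s, during which the arm holds its last target. There are 200 camera calls.

## Working session

There is one attempt and no reset: what is moved stays moved. The work goes in short steps, Python scripts to look and compute and a tool call to move; the robot and the scene stay as the last step left them, time stands still between calls to the robot, and variables do not carry over. Pictures are saved under pics/ and viewed, at most 10 in all, crops included, and the job is handed in when it is done.

Besides the shell and the picture viewer there is one more tool, called as name([rows], argument=value, ...), one row to a line, values as JSON. jog_arm: Moves the arm, as the interface text tells. Its arguments: {"type":"object","properties":{"plan":{"type":"array"},"force":{"type":"number"}},"required":["plan"]}

```bash
mkdir -p pics
cat > h.py <<'E'
from workcell import *
import numpy as np, cv2
from scipy.spatial.transform import Rotation as R
def ray(c,uv):
    K=np.array(c["mtx"]);k=c["k1"];uv=np.atleast_2d(np.float64(uv))
    p=cv2.undistortPoints(uv.reshape(-1,1,2),K,np.array([k,0,0,0.])).reshape(-1,2)
    T=np.array(c["extrinsics"]);d=np.c_[p,np.ones(len(p))]@T[:3,:3].T
    return T[:3,3],d
def onz(c,uv,z):
    o,d=ray(c,uv);return (o+d*((z-o[2])/d[:,2])[:,None])[:,:2]
def px(c,P):
    T=np.linalg.inv(np.array(c["extrinsics"]))
    P=np.atleast_2d(np.float64(P))
    return cv2.projectPoints(P,cv2.Rodrigues(T[:3,:3])[0],T[:3,3],np.array(c["mtx"]),np.array([c["k1"],0,0,0.]))[0].reshape(-1,2)
E
python3 - <<'E'
from h import *
a=camera("top");b=camera("side")
for n,c in(("top",a),("side",b)):
    cv2.imwrite(f"pics/{n}0.png",c["img"][:,:,::-1]);print(n,c["mtx"],c["k1"],np.round(c["extrinsics"],3).tolist())
import pickle;pickle.dump((a,b),open("c0.pkl","wb"))
o=get_obs();print(o)
E
```

```text
top [[431.73314866   0.         255.71226837]
 [  0.         431.73314866 191.90966477]
 [  0.           0.           1.        ]] -0.020466304002938574 [[-0.009, -0.998, 0.066, 0.425], [-0.999, 0.011, 0.03, -0.231], [-0.031, -0.066, -0.997, 1.063], [0.0, 0.0, 0.0, 1.0]]
side [[355.9617342    0.         251.05919879]
 [  0.         355.9617342  181.16145031]
 [  0.           0.           1.        ]] -0.05017099331885516 [[-0.98, -0.146, 0.134, 0.386], [-0.198, 0.754, -0.626, 0.305], [-0.01, -0.64, -0.768, 0.645], [0.0, 0.0, 0.0, 1.0]]
{'clock': 0.1, 'joint_pos': array([ 1.08739245,  0.33280405, -0.06470519,  1.4608471 ,  0.02159747,
        1.34990306, -0.08851968]), 'joint_velocities': array([ 2.01820993e-03, -4.02905627e-03,  3.42649158e-04, -6.03461894e-04,
       -8.51704655e-05,  9.43465686e-04,  1.17812262e-04]), 'tau': array([ 1.28077991e-03, -6.26747704e+01,  4.90765914e-02, -3.92425489e+01,
        1.63794978e-02,  6.93034002e-03,  2.37989690e-05]), 'position': array([ 0.27777055, -0.55951094,  0.23060328]), 'ee_rot': array([ 9.73574069e-01,  2.28370600e-01, -1.70264905e-04, -6.09789638e-04]), 'ft_force': array([-0.39774015,  0.29547182,  0.89944   ]), 'torque': array([ 0.01872537,  0.01687524, -0.07310014]), 'grasp_force': 0.0, 'grip_width': 1.000299612704067}
```

View pics/top0.png

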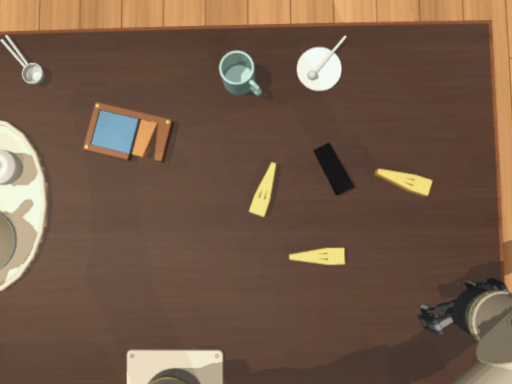

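View pics/side0.png

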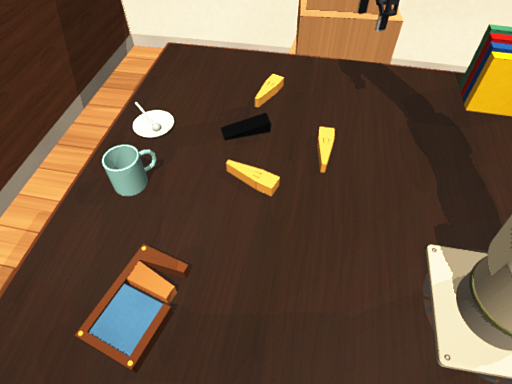

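Top view: three wedge-like pieces at (264,190), (318,257) and (404,182). There is also the black doorstop at (334,169) and the stand's own orange bar at (145,138). Image left is +y, the robot's left, so I choose the one at (264,190). The slot is at about (155,142), with its mouth toward the bottom of the image.

Run:
```python
from h import *;import pickle
a,b=pickle.load(open("c0.pkl","rb"))
I=a["img"];hsv=cv2.cvtColor(I,cv2.COLOR_RGB2HSV)
for p in [(264,190),(258,205),(318,257),(404,182),(145,138),(162,140),(115,135),(155,150),(130,112)]:print(p,I[p[1],p[0]],hsv[p[1],p[0]])
def crop(x,y,w,h,s):return cv2.resize(I[y:y+h,x:x+w,::-1],None,fx=s,fy=s,interpolation=cv2.INTER_CUBIC)
c1=crop(78,95,100,75,5);c2=crop(242,155,45,75,5)
cv2.imwrite("pics/crop1.png",np.hstack([c1,c2]))
m=cv2.inRange(hsv,(20,60,150),(35,255,255))
for c in cv2.findContours(m,0,1)[0]:
    if cv2.contourArea(c)<150: continue
    r=cv2.minAreaRect(c);P=onz(a,cv2.boxPoints(r),.03);q=onz(a,c.reshape(-1,2),.03)
    print("box",r,np.round(P,4).tolist(),cv2.contourArea(c))
```

```text
(264, 190) [244 229 138] [ 26 111 244]
(258, 205) [244 230 139] [ 26 110 244]
(318, 257) [243 226 133] [ 25 115 243]
(404, 182) [232 209 117] [ 24 126 232]
(145, 138) [229 167 100] [ 16 144 229]
(162, 140) [168 113  75] [ 12 141 168]
(115, 135) [131 176 198] [100  86 198]
(155, 150) [149 102  70] [ 12 135 149]
(130, 112) [167 111  72] [ 12 145 167]
box ((316.5, 256.0), (16.0, 55.0), 90.0) [[0.3589, -0.2781], [0.3578, -0.408], [0.3203, -0.4072], [0.3212, -0.2775]] 675.0
box ((6.0, 248.5), (12.0, 35.0), 0.0) [[0.3195, 0.4242], [0.4044, 0.4265], [0.4042, 0.3962], [0.3194, 0.394]] 287.5
box ((403.6499938964844, 179.0500030517578), (55.65608215332031, 16.76007080078125), 18.434947967529297) [[0.5228, -0.4844], [0.5608, -0.4981], [0.5171, -0.6221], [0.4793, -0.6082]] 667.0
box ((264.6000061035156, 188.1999969482422), (16.443843841552734, 55.02362823486328), 18.434947967529297) [[0.4459, -0.1816], [0.5712, -0.2246], [0.5581, -0.2619], [0.4332, -0.2188]] 644.0
```

View pics/crop1.png

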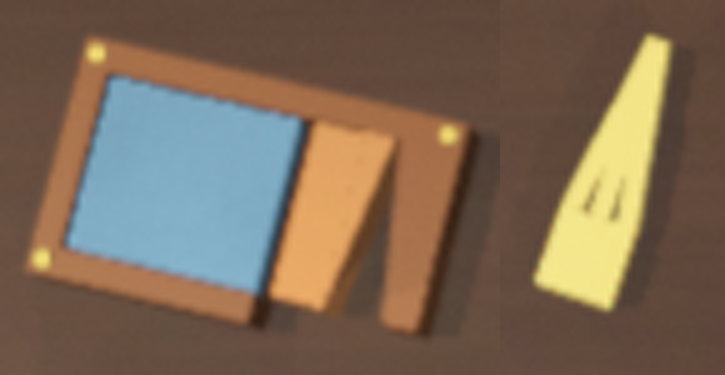

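The crop shows the slot between the bar and the walnut arm, with its mouth at crop (355,320). The chosen wedge has its nose up at (660,38) and its tail at (572,297).

```bash
cat >> h.py <<'E'
def axes(o=None):
    o=o or get_obs();return np.array(o["position"]),R.from_quat(o["ee_rot"])
def wedge(c,lo=(20,60,170),near=None,z=.03):
    "pose of wedge (x,y,yaw) from the top-face contour in view c"
    hsv=cv2.cvtColor(c["img"],cv2.COLOR_RGB2HSV);m=cv2.inRange(hsv,lo,(35,255,255))
    best=None
    for k in cv2.findContours(m,0,1)[0]:
        if cv2.contourArea(k)<150: continue
        q=onz(c,k.reshape(-1,2),z);
        s=np.linalg.norm(q.mean(0)-near)
        if best is None or s<best[0]:best=(s,k)
    mk=np.zeros(m.shape,np.uint8);cv2.drawContours(mk,[best[1]],-1,1,-1)
    v,u=np.nonzero(mk);P=onz(c,np.c_[u,v],z);cen=P.mean(0)
    w,V=np.linalg.eigh(np.cov((P-cen).T));d=V[:,1];t=(P-cen)@d
    if -t.min()>t.max(): d=-d
    t=(P-cen)@d;n=np.array([-d[1],d[0]])
    mid=(t.max()+t.min())/2
    return cen+d*mid,np.arctan2(d[1],d[0]),t.max()-t.min(),np.ptp((P-cen)@n)
E
python3 - <<'E'
from h import *;import pickle
a,b=pickle.load(open("c0.pkl","rb"))
f=lambda p,x0,y0,ox:(np.array(p)-[ox,0]+.5)/5-.5+[x0,y0]
S=onz(a,f([(90,38),(472,127),(424,334),(385,323),(397,140),(28,270),(248,312)],78,95,0),.03)
print("stand",np.round(S,4).tolist())
W=onz(a,f([(648,34),(671,43),(533,283),(612,310)],242,155,500),.03)
print("wedge",np.round(W,4).tolist(), "len",np.linalg.norm(W[:2].mean(0)-W[2:].mean(0)))
print("wc",W[:2].mean(0)/2+W[2:].mean(0)/2, np.arctan2(*(W[:2].mean(0)-W[2:].mean(0))[::-1]),wedge(a,near=np.array([.5,-.22])))
e=S[1]-S[2];u=S[0]-S[1];v=S[0]-S[5];w=S[6]-S[5]
print("yaws",np.arctan2(e[1],e[0]),np.arctan2(-u[0],u[1]),np.arctan2(v[1],v[0]),np.arctan2(w[0],-w[1]),"lens",*[np.linalg.norm(k) for k in(e,u,v,S[3]-S[2],w)])
y=np.arctan2(-u[0],u[1]);X=np.array([np.cos(y),np.sin(y)]);Y=np.array([-X[1],X[0]])
print([((s-S[2])@X-.045,(s-S[2])@Y-.036) for s in S])
o=S[2]+.045*X+.036*Y;print("slot o",o,y)
E
```

```text
stand [[0.7197, 0.1932], [0.6715, 0.0027], [0.57, 0.0257], [0.5756, 0.0449], [0.6658, 0.0396], [0.6044, 0.2221], [0.582, 0.1124]]
wedge [[0.5664, -0.2382], [0.5619, -0.2493], [0.4471, -0.1819], [0.4339, -0.2195]] len 0.13088128930486995
wc [ 0.50230671 -0.22222114] -0.33522231386404966 (array([ 0.50200236, -0.22177818]), np.float64(-0.3382175586489505), np.float64(0.13083830555062523), np.float64(0.03931585732708157))
yaws -0.22306184312971003 -0.24737873793295367 -0.2457309961328386 -0.2015253994370537 lens 0.10413152513195138 0.1965373688978326 0.1187911873715039 0.019983895910803285 0.11197666767437106
[(np.float64(0.05910073957144138), np.float64(0.1630692746988369)), (np.float64(0.05910073957144138), np.float64(-0.0334680941989957)), (np.float64(-0.045), np.float64(-0.036)), (np.float64(-0.044207928923828445), np.float64(-0.01603180731302623)), (np.float64(0.044443389880050976), np.float64(0.0009374970583667999)), (np.float64(-0.05969028653791181), np.float64(0.16287353758249237)), (np.float64(-0.054557581542569), np.float64(0.05101456636029975))]
slot o [0.62243336 0.04960921] -0.24737873793295367
```

```bash
cat >> h.py <<'E'
def go(x,y,z,yaw):
    "shift and turn in tool axes for a tool-down pose with tool x at this yaw"
    p,r=axes();t=R.from_euler("z",yaw)*R.from_euler("x",np.pi)
    print("turn",np.round((r.inv()*t).as_rotvec(),3),"shift",np.round(r.inv().apply(np.array([x,y,z])-p),4))
E
python3 -c "
from h import *
go(.4595,-.2071,.12,-.337)"
```

```text
turn [-0.001  0.001  0.798] shift [ 0.3195 -0.2347  0.1109]
```

jog_arm([
  [[0, 0, 0.12], [0.03, -0.022, 0.011], 0.0854],
  [[0, 0, 0.24], [0.06, -0.044, 0.022], 0.0854],
  [[0, 0, 0.36], [0.09, -0.066, 0.033], 0.0854],
  [[0, 0, 0.48], [0.12, -0.088, 0.044], 0.0854],
  [[0, 0, 0.6], [0.15, -0.11, 0.055], 0.0854],
  [[0, 0, 0.72], [0.18, -0.132, 0.066], 0.0854],
  [[0, 0, 0.798], [0.21, -0.154, 0.077], 0.0854],
  [[0, 0, 0.798], [0.24, -0.176, 0.088], 0.0854],
])

```text
clock: 0.77
position: [0.415, -0.2935, 0.1426]
ee_rot: [0.985, -0.171, -0.0, -0.0]
ft_force: [0.3, 0.1, -0.3]
grip_width: 1.002
grasp_force: 0.0
```

jog_arm([
  [[0, 0, 0], [0, 0, 0], 0.0854],
])

```text
clock: 0.85
position: [0.4174, -0.2875, 0.1412]
ee_rot: [0.987, -0.163, -0.001, -0.002]
ft_force: [0.9, 0.5, -0.2]
grip_width: 1.0
grasp_force: 0.0
```

```bash
python3 -c "
from h import *
go(.4595,-.2071,.12,-.337)"
```

```text
turn [-0.003  0.003  0.009] shift [ 0.014  -0.0896  0.0214]
```

jog_arm([
  [[0, 0, 0.009], [0.005, -0.03, 0.01], 0.0854],
  [[0, 0, 0.009], [0.01, -0.06, 0.02], 0.0854],
  [[0, 0, 0.009], [0.014, -0.0896, 0.0214], 0.0854],
  [[0, 0, 0.009], [0.014, -0.0896, 0.0214], 0.0854],
  [[0, 0, 0.009], [0.014, -0.0896, 0.0214], 0.0854],
])

```text
clock: 1.27
position: [0.4579, -0.2141, 0.1216]
ee_rot: [0.985, -0.17, -0.0, -0.0]
ft_force: [-0.4, -0.6, 0.5]
grip_width: 1.005
grasp_force: 0.0
```

Run:
```python
from h import *
go(.4595,-.2071,.006,-.337)
c=camera("wrist");cv2.imwrite("pics/w1.png",c["img"][:,:,::-1])
r=wedge(c,near=np.array([.5,-.22]));print(r)
```

```text
turn [-0.     0.001 -0.005] shift [-0.0008 -0.007   0.1156]
(array([ 0.5034518 , -0.22273723]), np.float64(-0.3561105413020857), np.float64(0.12921711772687988), np.float64(0.039103170764529564))
```

View pics/w1.png

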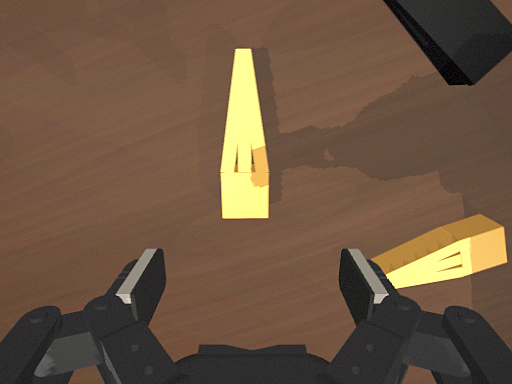

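The wrist view shows the chosen wedge at (245,135), nose up, with its tail between the fingers' lines. The doorstop (450,40) and another wedge (445,255) are clear of it.

jog_arm([
  [[0, 0, 0], [0, 0, 0.02], 0.0854],
  [[0, 0, 0], [0, 0, 0.04], 0.0854],
  [[0, 0, 0], [0, 0, 0.06], 0.0854],
  [[0, 0, 0], [0, 0, 0.06], 0.0854],
  [[0, 0, 0], [0, 0, 0.06], 0.0854],
  [[0, 0, 0], [0, 0, 0.06], 0.0854],
])

```text
clock: 1.82
position: [0.4578, -0.2166, 0.063]
ee_rot: [0.985, -0.173, 0.001, 0.0]
ft_force: [0.2, 0.6, 0.0]
grip_width: 1.001
grasp_force: 0.0
```

```bash
python3 -c "
from h import *
go(.4600,-.2075,.006,-.343);print(axes()[0])"
```

```text
turn [ 0.    -0.001 -0.004] shift [-0.0011 -0.0093  0.057 ]
[ 0.45777816 -0.21657599  0.06305   ]
```

jog_arm([
  [[0, 0, 0], [-0.001, -0.009, 0.02], 0.0854],
  [[0, 0, 0], [-0.001, -0.009, 0.04], 0.0854],
  [[0, 0, 0], [-0.001, -0.009, 0.055], 0.0854],
  [[0, 0, 0], [-0.001, -0.009, 0.055], 0.0854],
  [[0, 0, 0], [-0.001, -0.009, 0.055], 0.0854],
], force=40)

```text
clock: 2.23
position: [0.4599, -0.2072, 0.0078]
ee_rot: [0.985, -0.172, 0.0, 0.0]
ft_force: [0.7, -0.7, 0.5]
grip_width: 0.998
grasp_force: 0.0
```

jog_arm([
  [[0, 0, 0], [0, 0, 0], 0.03],
  [[0, 0, 0], [0, 0, 0], 0.03],
  [[0, 0, 0], [0, 0, 0], 0.03],
  [[0, 0, 0], [0, 0, 0], 0.03],
  [[0, 0, 0], [0, 0, 0], 0.03],
  [[0, 0, 0], [0, 0, 0], 0.03],
  [[0, 0, 0], [0, 0, 0], 0.03],
  [[0, 0, 0], [0, 0, 0], 0.03],
], force=40)

```text
clock: 2.9
position: [0.4602, -0.207, 0.0078]
ee_rot: [0.985, -0.172, 0.001, 0.0]
ft_force: [-2.3, 1.0, 7.5]
grip_width: 0.436
grasp_force: 40.8
```

```bash
python3 -c "
from h import *
o=get_obs();print(axes()[0],o['grip_width'],o['grasp_force'])
go(.4600,-.2075,.006,-.343)"
```

```text
[ 0.46017503 -0.20703802  0.00780234] 0.43605755806222213 40.75377881526947
turn [ 0.    -0.001 -0.003] shift [-0.      0.0005  0.0018]
```

jog_arm([
  [[0, 0, 0], [0, 0, -0.02], 0.03],
  [[0, 0, 0], [0, 0, -0.045], 0.03],
  [[0, 0, 0], [0, 0, -0.07], 0.03],
  [[0, 0, 0], [0, 0, -0.07], 0.03],
  [[0, 0, 0], [0, 0, -0.07], 0.03],
])

```text
clock: 3.32
position: [0.4604, -0.2072, 0.0782]
ee_rot: [0.985, -0.172, 0.001, 0.0]
ft_force: [-0.4, -0.6, -1.2]
grip_width: 0.44
grasp_force: 40.5
```

```bash
cat >> h.py <<'E'
SO=np.array([.6231,.0522]);SY=-.2465
def st(x,y): return SO+R.from_euler("z",SY).as_matrix()[:2,:2]@[x,y]
def ist(p): return R.from_euler("z",-SY).as_matrix()[:2,:2]@(np.array(p)-SO)
E
python3 - <<'E'
from h import *
o=get_obs();print(o['position'],o['grip_width'],o['grasp_force'])
t=st(-.125,-.004);print(t);go(*t,.075,SY)
c=camera("top");hsv=c["img"]
print(wedge(c,near=np.array([.5,-.22]),z=.1,lo=(12,60,120)))
E
```

```text
[ 0.46042805 -0.20715202  0.07818325] 0.4396181847830719 40.51525175571442
[0.50090241 0.07882232]
turn [ 0.001 -0.003 -0.1  ] shift [-0.059  -0.2827  0.0029]
(array([ 0.34542993, -0.33428592]), np.float64(1.5817723412203128), np.float64(0.12384988922540967), np.float64(0.03799604505706464))
```

jog_arm([
  [[0, 0, -0.02], [-0.006, -0.028, 0], 0.03],
  [[0, 0, -0.04], [-0.012, -0.056, 0], 0.03],
  [[0, 0, -0.06], [-0.018, -0.084, 0], 0.03],
  [[0, 0, -0.08], [-0.024, -0.112, 0], 0.03],
  [[0, 0, -0.1], [-0.03, -0.14, 0], 0.03],
  [[0, 0, -0.1], [-0.035, -0.168, 0], 0.03],
  [[0, 0, -0.1], [-0.041, -0.196, 0], 0.03],
  [[0, 0, -0.1], [-0.047, -0.224, 0], 0.03],
])

```text
clock: 4.03
position: [0.4905, 0.0212, 0.0756]
ee_rot: [0.992, -0.123, -0.001, 0.0]
ft_force: [1.3, 0.3, -0.8]
grip_width: 0.441
grasp_force: 40.5
```

jog_arm([
  [[0, 0, 0], [0, 0, 0], 0.03],
  [[0, 0, 0], [0, 0, 0], 0.03],
  [[0, 0, 0], [0, 0, 0], 0.03],
])

```text
clock: 4.28
position: [0.4906, 0.0193, 0.0758]
ee_rot: [0.992, -0.123, -0.001, 0.0]
ft_force: [0.2, -0.6, -1.5]
grip_width: 0.436
grasp_force: 40.5
```

Run:
```python
from h import *
t=st(-.125,-.004);go(*t,.075,SY)
```

```text
turn [0.001 0.002 0.   ] shift [-0.0046 -0.0602  0.0008]
```

jog_arm([
  [[0, 0, 0], [-0.002, -0.03, 0], 0.03],
  [[0, 0, 0], [-0.0046, -0.06, 0], 0.03],
  [[0, 0, 0], [-0.0046, -0.06, 0], 0.03],
  [[0, 0, 0], [-0.0046, -0.06, 0], 0.03],
  [[0, 0, 0], [-0.0046, -0.06, 0], 0.03],
])

```text
clock: 4.7
position: [0.5013, 0.0777, 0.0763]
ee_rot: [0.992, -0.123, -0.0, 0.0]
ft_force: [0.5, 0.2, -0.5]
grip_width: 0.432
grasp_force: 40.6
```

Run:
```python
from h import *
t=st(-.125,-.004);go(*t,.0085,SY)
c=camera("wrist");cv2.imwrite("pics/w2.png",c["img"][:,:,::-1])
```

```text
turn [ 0.001  0.001 -0.001] shift [-0.0006 -0.0011  0.0678]
```

View pics/w2.png

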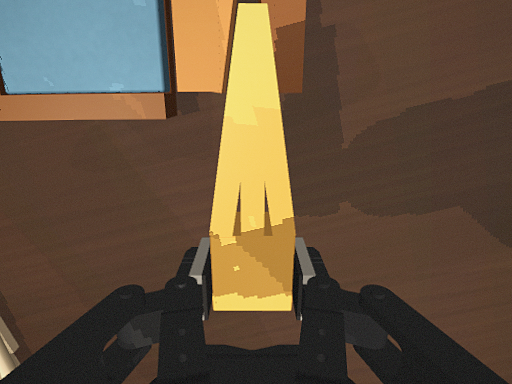

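The wrist view shows the nose over the slot: nose corners (237,3) and (270,3), bar mouth corner (224,93), outer arm corner (305,93), tail corners (212,310) and (292,310).

Run:
```python
from h import *
c=camera("wrist")
for n,uv,z in(("bar/arm/rail",[(224,93),(305,93),(167,93)],.03),("wedge",[(237,3),(270,3),(212,310),(292,310)],.098)):
    for p in onz(c,uv,z):print(n,np.round(ist(p),4))
```

```text
bar/arm/rail [-0.0437  0.0107]
bar/arm/rail [-0.0438 -0.0376]
bar/arm/rail [-0.0435  0.0447]
wedge [-0.0129 -0.0006]
wedge [-0.0129 -0.0123]
wedge [-0.1439  0.0137]
wedge [-0.144  -0.0252]
```

jog_arm([
  [[0, 0, 0], [0, -0.001, 0.02], 0.03],
  [[0, 0, 0], [0, -0.001, 0.04], 0.03],
  [[0, 0, 0], [0, -0.001, 0.055], 0.03],
  [[0, 0, 0], [0, -0.001, 0.063], 0.03],
  [[0, 0, 0], [0, -0.001, 0.067], 0.03],
  [[0, 0, 0], [0, -0.001, 0.067], 0.03],
  [[0, 0, 0], [0, -0.001, 0.067], 0.03],
])

```text
clock: 5.38
position: [0.5023, 0.08, 0.0105]
ee_rot: [0.992, -0.123, 0.0, -0.0]
ft_force: [-0.4, -0.2, -1.2]
grip_width: 0.437
grasp_force: 40.7
```

jog_arm([
  [[0, 0, 0], [0.005, 0, 0], 0.03],
  [[0, 0, 0], [0.01, 0, 0], 0.03],
  [[0, 0, 0], [0.015, 0, 0], 0.03],
  [[0, 0, 0], [0.02, 0, 0], 0.03],
  [[0, 0, 0], [0.02, 0, 0], 0.03],
  [[0, 0, 0], [0.02, 0, 0], 0.03],
])

```text
clock: 5.88
position: [0.5215, 0.0752, 0.0099]
ee_rot: [0.992, -0.123, 0.0, -0.0]
ft_force: [0.1, 0.4, -0.4]
grip_width: 0.437
grasp_force: 40.7
```

Run:
```python
from h import *
print(np.round(ist(axes()[0][:2]),4))
```

```text
[-0.1041 -0.0024]
```

jog_arm([
  [[0, 0, 0], [0, 0.001, 0.002], 0.03],
  [[0, 0, 0], [0, 0.001, 0.003], 0.03],
  [[0, 0, 0], [0, 0.001, 0.003], 0.03],
  [[0, 0, 0], [0, 0.001, 0.003], 0.06],
  [[0, 0, 0], [0, 0.001, 0.002], 0.06],
  [[0, 0, 0], [0, 0.001, 0.002], 0.06],
  [[0, 0, 0], [0, 0.001, 0.002], 0.06],
])

```text
clock: 6.47
position: [0.5209, 0.0743, 0.0078]
ee_rot: [0.992, -0.123, -0.0, 0.0]
ft_force: [0.7, 0.2, -0.2]
grip_width: 0.699
grasp_force: 0.0
```

jog_arm([
  [[0, 0, 0], [0, 0, -0.02], 0.06],
  [[0, 0, 0], [0, 0, -0.045], 0.06],
  [[0, 0, 0], [0, 0, -0.07], 0.06],
  [[0, 0, 0], [-0.02, 0, -0.075], 0.03],
  [[0, 0, 0], [-0.045, 0, -0.075], 0],
  [[0, 0, 0], [-0.06, 0, -0.075], 0],
  [[0, 0, 0], [-0.06, 0, -0.075], 0],
  [[0, 0, 0], [-0.06, 0, -0.075], 0],
])

```text
clock: 7.13
position: [0.4626, 0.089, 0.0831]
ee_rot: [0.992, -0.122, 0.0, 0.0]
ft_force: [0.1, -0.2, -0.3]
grip_width: 0.007
grasp_force: 0.0
```

```bash
cat >> h.py <<'E'
def look(c,z=.03):
    "wedge butt and nose in the stand frame, seen in view c"
    q,y,l,w=wedge(c,near=st(-.06,-.004),z=z,lo=(17,60,120));print("wedge",np.round(ist(q),4),"yaw",round(y-SY,4),"len",np.round([l,w],4))
E
python3 - <<'E'
from h import *
p=axes()[0];print(p,np.round(ist(p[:2]),4),get_obs()["grip_width"])
c=camera("wrist");look(c);cv2.imwrite("pics/w3.png",c["img"][:,:,::-1])
look(camera("top"))
E
```

```text
[0.46261991 0.08896017 0.0830546 ] [-0.1646 -0.0035] 0.007345382537297625
wedge [-0.078  -0.0038] yaw -0.0007 len [0.0898 0.0385]
wedge [-0.0598 -0.0037] yaw 0.0198 len [0.135  0.0482]
```

View pics/w3.png

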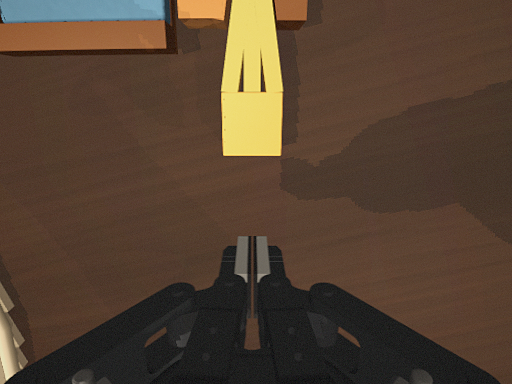

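The released wedge lies straight in the slot mouth, butt centre at (251,155), with the shut fingers behind it at (252,240). Next I lower the fingers and tap the butt.

jog_arm([
  [[0, 0, 0], [0, 0, 0.03], 0],
  [[0, 0, 0], [0, 0, 0.055], 0],
  [[0, 0, 0], [0, 0, 0.07], 0],
  [[0, 0, 0], [0, 0, 0.07], 0],
  [[0, 0, 0], [0.01, 0, 0.07], 0],
  [[0, 0, 0], [0.02, 0, 0.07], 0],
  [[0, 0, 0], [0.025, 0, 0.07], 0],
  [[0, 0, 0], [0.025, 0, 0.07], 0],
])

```text
clock: 7.9
position: [0.4896, 0.0824, 0.0141]
ee_rot: [0.992, -0.124, 0.001, -0.0]
ft_force: [-0.2, 0.3, 0.9]
grip_width: -0.0
grasp_force: 0.0
```

jog_arm([
  [[0, 0, 0], [0.004, -0.0005, 0], 0],
  [[0, 0, 0], [0.008, -0.001, 0], 0],
  [[0, 0, 0], [0.012, -0.0015, 0], 0],
  [[0, 0, 0], [0.016, -0.002, 0], 0],
  [[0, 0, 0], [0.02, -0.002, 0], 0],
  [[0, 0, 0], [0.02, -0.002, 0], 0],
  [[0, 0, 0], [0.02, -0.002, 0], 0],
])

```text
clock: 8.48
position: [0.5071, 0.0799, 0.0129]
ee_rot: [0.992, -0.123, 0.0, -0.0]
ft_force: [0.2, -0.4, 0.3]
grip_width: -0.001
grasp_force: 0.0
```

Run:
```python
from h import *
p=axes()[0];print(p,np.round(ist(p[:2]),4),get_obs()["ft_force"])
c=camera("wrist");look(c)
```

```text
[0.50709924 0.07993446 0.01285724] [-0.1193 -0.0014] [ 0.18271226 -0.39042202  0.31023692]
wedge [-0.0561 -0.0026] yaw 3.1415 len [0.1006 0.0384]
```

jog_arm([
  [[0, 0, 0], [0.003, 0, 0], 0],
  [[0, 0, 0], [0.006, 0, 0], 0],
  [[0, 0, 0], [0.009, 0, 0], 0],
  [[0, 0, 0], [0.012, 0, 0], 0],
  [[0, 0, 0], [0.015, 0, 0], 0],
  [[0, 0, 0], [0.015, 0, 0], 0],
  [[0, 0, 0], [0.015, 0, 0], 0],
])

```text
clock: 9.12
position: [0.5206, 0.0774, 0.0125]
ee_rot: [0.993, -0.122, -0.001, -0.0]
ft_force: [-3.7, 2.4, 0.2]
grip_width: -0.0
grasp_force: 2.2
```

Run:
```python
from h import *
p=axes()[0];print(p,np.round(ist(p[:2]),4),get_obs()["ft_force"])
c=camera("wrist");look(c)
```

```text
[0.52057081 0.07736506 0.01253464] [-0.1056 -0.0006] [-3.66808548  2.43156792  0.17475249]
wedge [-0.0429 -0.0006] yaw 3.1434 len [0.1013 0.0382]
```

jog_arm([
  [[0, 0, 0], [0.002, 0, 0], 0],
  [[0, 0, 0], [0.004, 0, 0], 0],
  [[0, 0, 0], [0.006, 0, 0], 0],
  [[0, 0, 0], [0.008, 0, 0], 0],
  [[0, 0, 0], [0.008, 0, 0], 0],
  [[0, 0, 0], [0.008, 0, 0], 0],
])

```text
clock: 9.67
position: [0.5282, 0.0754, 0.0125]
ee_rot: [0.993, -0.122, -0.001, -0.0]
ft_force: [-3.4, 2.7, -0.3]
grip_width: 0.006
grasp_force: 2.3
```

jog_arm([
  [[0, 0, 0], [0.001, 0, 0], 0],
  [[0, 0, 0], [0.002, 0, 0], 0],
  [[0, 0, 0], [0.002, 0, 0], 0],
  [[0, 0, 0], [0.002, 0, 0], 0],
])

```text
clock: 10.0
position: [0.53, 0.0751, 0.0124]
ee_rot: [0.993, -0.122, -0.001, -0.0]
ft_force: [-5.0, 4.1, 0.5]
grip_width: -0.004
grasp_force: 2.8
```

Run:
```python
from h import *
p=axes()[0];print(p,np.round(ist(p[:2]),4),get_obs()["ft_force"])
c=camera("wrist");look(c)
```

```text
[0.52995477 0.0751129  0.01244711] [-0.0959 -0.0005] [-4.95407312  4.1063121   0.50152547]
wedge [-0.0332  0.0009] yaw 3.143 len [0.1012 0.0383]
```

jog_arm([
  [[0, 0, 0], [0.001, 0, 0], 0],
  [[0, 0, 0], [0.002, 0, 0], 0],
  [[0, 0, 0], [0.002, 0, 0], 0],
  [[0, 0, 0], [0.002, 0, 0], 0],
])

```text
clock: 10.38
position: [0.5303, 0.075, 0.0123]
ee_rot: [0.993, -0.122, -0.003, -0.0]
ft_force: [-12.0, 4.8, 5.7]
grip_width: -0.004
grasp_force: 6.6
```

jog_arm([
  [[0, 0, 0], [0.001, 0, 0], 0],
  [[0, 0, 0], [0.001, 0, 0], 0],
  [[0, 0, 0], [0.001, 0, 0], 0],
])

```text
clock: 10.63
position: [0.5304, 0.0749, 0.0121]
ee_rot: [0.993, -0.122, -0.004, 0.0]
ft_force: [-16.7, 6.1, 9.3]
grip_width: 0.004
grasp_force: 8.6
```

jog_arm([
  [[0, 0, 0], [0.001, 0, 0], 0],
  [[0, 0, 0], [0.002, 0, 0], 0],
  [[0, 0, 0], [0.002, 0, 0], 0],
])

```text
clock: 10.88
position: [0.5304, 0.0748, 0.0116]
ee_rot: [0.993, -0.121, -0.006, 0.001]
ft_force: [-23.7, 6.6, 13.8]
grip_width: -0.0
grasp_force: 12.4
```

jog_arm([
  [[0, 0, 0], [-0.01, 0, 0], 0],
  [[0, 0, 0], [-0.025, 0, 0], 0],
  [[0, 0, 0], [-0.04, 0, -0.02], 0],
  [[0, 0, 0], [-0.06, 0, -0.05], 0],
  [[0, 0, 0], [-0.07, 0, -0.085], 0],
  [[0, 0, 0], [-0.07, 0, -0.12], 0],
  [[0, 0, 0], [-0.07, 0, -0.12], 0],
  [[0, 0, 0], [-0.07, 0, -0.12], 0],
])

```text
clock: 11.55
position: [0.4697, 0.0897, 0.1352]
ee_rot: [0.992, -0.123, 0.003, -0.0]
ft_force: [-0.3, -0.7, -0.2]
grip_width: 0.001
grasp_force: 0.0
```

Run:
```python
from h import *
c=camera("wrist");look(c)
d=camera("top")
I=np.hstack([cv2.resize(c["img"],(480,360)),cv2.resize(d["img"][90:180,70:150+30],(320,262))[:262].copy() if 0 else cv2.resize(d["img"][90:180,90:170],(320,360))])
cv2.imwrite("pics/f.png",I[:,:,::-1])
```

```text
wedge [-0.0444  0.0076] yaw -2.6024 len [0.0938 0.0656]
```

View pics/f.png

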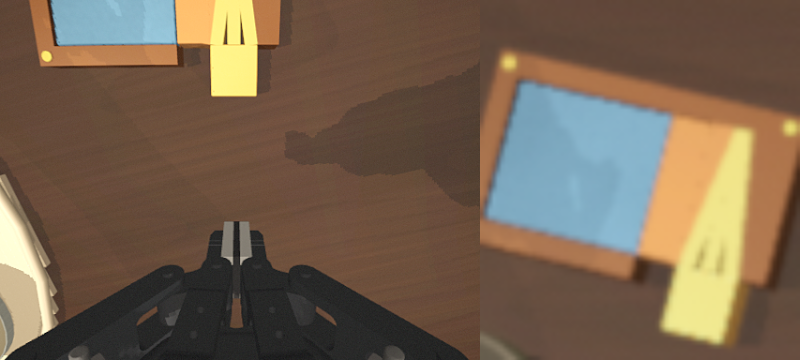

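The wedge is home: the line where its tail starts to taper sits at the mouth (235,45), and its nose is against the slot end (742,128). The bar is tight against the tile and the fingers are clear.

```bash
python3 -c "
from workcell import *
print(hand_in())"
```

```text
the job is handed in; nothing more can be done
None
```

The pale orange wedge is fully home in the stand's slot and released: it stopped moving forward under about 28 N of push, the arm is clear, the doorstop was never touched, and the job was handed in at about 12 s.

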